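X-ray a solenoid coil: load it, free the shutter catch, hold the shutter lever open

TASK

Check the black solenoid coil in the X-ray viewer: lower it onto the white specimen stage, bore over the little post and seated flat, with its brass blades pointing to the viewer's front (the robot's side), and let go of it. Only then flip the yellow safety catch on top of the source box fully over to the right, and pull the red shutter lever towards the robot all the way to its stop. The shutter is spring-closed, so finish while still holding the lever pulled back with the gripper; do not drop the coil onto the stage, do not force the lever against the closed catch, and leave the red coils and the other things on the table where they are.

Things in the scene. Friction and masses are not known exactly. Their poses are not given: they have to be found in the camera images.
- coil_center (a point): black solenoid coil upright on the brown mat: round body 44 mm in diameter, 36 mm tall, vertical 16 mm through-bore, 0.1 to 0.15 kg. The point is its centre, 18 mm above its underside; z up. A block 24 mm wide on its -x side reaches 30 mm from the axis, two brass blades 43 mm, along -x. The fingers fit on the round body's +y and -y sides
- coil_blades (a point): point between the two brass blades of the black coil, 36 mm from the coil's axis along its -x, at half its height
- viewer: fixed X-ray viewer, base 150 x 540 x 12 mm. Origin on the table under the stage; x away from the robot (front = -x), y left. Source box with lever and catch: y -0.22 to -0.10, x -0.085 to 0.065, top z 0.125. Round shield, 200 mm in diameter, at y 0.125, top z 0.205; then the image tube to y 0.276, 92 mm thick, axis z 0.105. The stage stands free between them
- stage_top (a point): centre of the white specimen stage's top face, 87 mm above the table, axes as the viewer's. The stage is a 38 mm disc on a 22 mm column, with a fixed post in its middle, 10 mm in diameter, 14 mm tall, tapering to 6 mm at the tip. A seated coil's centre is 18 mm above this point
- catch (a joint): angle of the yellow safety catch, rad: 0 = closed (its bolt lies across the lever's slot and blocks the lever), 1.35 = fully over; from about 1.0 on the lever is free. It turns about a line along the viewer's x and stays where it is left (1 to 2 N at the thumb plate)
- catch_hinge (a point): fixed point on the catch's turning line below the thumb plate, 9 mm above the source box's top and 30 mm to the right (-y) of the lever's slot; axes as the viewer's
- catch_thumb (a point): middle of the upper edge of the catch's thumb plate (26 mm wide along x, 5 mm thick, edge 50 mm from the turning line). Closed, the plate stands up, leaning 0.3 rad to the left (+y); push its left face to the right (-y) and it goes over to the right, its edge on an arc. It is 55 mm nearer the robot than the lever
- lever (a joint): angle of the red shutter lever, rad: 0 = upright, shutter closed (spring-held), 0.5 = pulled towards the viewer's front (-x) to its stop, shutter open. It springs back when let go; at the grip it takes about 3 N to start and 8 N at the stop
- lever_grip (a point): centre of the lever's red T-grip: a round bar 18 mm in diameter, 70 mm long along the viewer's y, on a 12 mm stem below its middle, 125 mm above the lever's hinge (upright: 65 mm above the source box's top); free for fingers from above on its -x and +x sides. z runs up along the lever
- lever_hinge (a point): fixed point on the lever's turning line (along the viewer's y), 60 mm below the source box's top; axes as the viewer's
- coil: the black coil as a body; origin at the centre of its underside, axes as coil_center
- red1_center (a point): a bystander: red coil of the same shape and size as the black one; the point is its centre, half-way up
- red2_center (a point): a bystander: red coil of the same shape and size as the black one; the point is its centre, half-way up
- red3_center (a point): a bystander: red coil of the same shape and size as the black one; the point is its centre, half-way up
- caliper: a bystander: sliding caliper lying flat, 200 mm long (x), 12 mm high; origin at its middle on the table
- screwdriver_grip (a point): a bystander: red-handled screwdriver 170 mm long lying flat; the point is on its handle
- tape: a bystander: blue roll of tape lying flat, 60 mm in diameter, 19 mm high; origin at its underside
- tray: a bystander: grey parts tray 100 x 140 x 30 mm behind the image tube; origin at the centre of its underside
Mind the look-alikes: they are no part of the job. Leave any green or purple look-alike of the coil alone.

How it is judged:
By the outcome, as a careful person would: the job done as asked, in the order asked, and still so for the second after the job is handed in, while the arm keeps its last pose, push and grip.
It also fails if it takes over 58 s, if anything falls off the work surface, if the arm or the gripper's body presses on something with over 40 N, if the wrist force passes 120 N, or if a joint passes its speed limit or range.

ROBOT

A 6-joint arm with a two-finger parallel gripper is mounted at the origin on the work surface. World frame = base frame: x ahead of the robot, y to its left, z up, the work surface at z = 0. Lengths are in m, angles in rad, forces in N, time in s.
With the tool pointing down it reaches from about 0.35 to 0.725 m from the base axis. Payload 4.3 kg.
Tool frame: the origin (TCP) lies on the centre line of the jaws, within the pads' length; the fingertips stand 8 mm ahead of it and the grasp point (between the pads) lies 11 mm behind it; z points along the fingers, y is the direction in which the jaws open and shut (so a half turn about z gives the same grasp; the last joint's range is limited). The gripper opens to 85 mm and grips with 20 to 120 N. Pads are 22 mm wide; open, the fingers measure 114 mm over their backs; the gripper's body (76 mm by 85 mm) begins 54 mm behind the grasp point. The pads swing forward as they close: fully open they stand 13 mm farther back than shut.
Start: joints at [1.087, 0.377, 0.081, 1.274, 0, 1.46], TCP at [0.21, 0.535, 0.239] pointing down, gripper open.
Joint ranges: [-2.72, 2.72], [-0.84, 1.66], [-1.02, 1.22], [-1.77, 2.12], [-1.37, 1.28], [-3.14, 3.14]. Speed limits (rad/s): [2.57, 2.57, 3.14, 3.14, 3.14, 3.14].

INTERFACE

Orientations are given as a rotation vector (axis times angle).
In Python, from rig import env, imaging gives the robot as it stands.
- The arm moves only by the tool carry_out, never from a script. Its argument "rows" is text: rows parted by semicolons, each of 7 numbers parted by spaces: the turn, a rotation vector about the tool's x, y, z in degrees, then the shift along the tool's x, y, z in m, then the closure, from 0 (fully open) to 1 (shut). In form: wx wy wz dx dy dz hand; .... A call has 1 to 20 rows; each row shifts and turns the pose as measured when the row begins, along the tool's axes as they then stand; what a row does not reach is not made up. A row lasts 1/10 s, in which the tool goes at most 50 mm and 8.59 degrees, less where a joint would pass 70% of its speed; a pose out of reach is approached as far as the arm can. A call is refused whole if a number of a shift passes 0.05 or a number of a turn 8.59, either way. A call with a gripper value outside its range is refused whole. The fingers move at their own pace and stop on an object; "grip_force" is the grip in N (left out, the last holds). Time passes only in rows, so rows that do not move let the fingers close. It gives the time, the measured TCP pose, the force and the opening at its end, in the units of the state.
- env.get_obs(): the state, without advancing time (a new reading comes with each control period).
- imaging.capture(name): name is "scene" or "top" or "wrist"; returns (picture, depth): 420x560x3 uint8, red, green, blue; 420x560 float32, m along the optical axis (not along the pixel's ray), 0 where there is no reading.
- imaging.camera_info(name): a dict with "mtx" (3x3 intrinsics, pixels), "R" (3x3) and "t" (3): a world point X has camera coordinates R X + t. Camera axes: x right, y down, z forward; pixel columns grow to the right and rows downward; lengths in m; the calibration is good to about 2 mm. The wrist camera is an equidistant fisheye: a pixel r from the principal point sees the ray r / f radians off the axis. A picture is of the moment at which its call begins: read the wrist's pose just before it. camera_info takes no time and is no camera call; for the wrist camera it gives the pose at the moment of the call.
- env.hand_in(): hands the job in, once; it reports no verdict.
The state is a dict: "t": time; "joint_pos": joint angles; "joint_vel": joint speeds; "tau": joint torques, N m; "eef_pos": TCP position; "orientation": TCP orientation; "wrist_force": force on the tool from outside, world axes, zero at the start; "torque": the same for the moment, N m; "gripper_width": finger opening in m.
Only numpy, scipy, OpenCV 4.12 (cv2) and the standard library are available. Lean on these libraries where they do the work, as an engineer would, in place of code of your own. Each camera call takes 0.05 s, during which the arm holds its last target. There are 200 camera calls.

## Working session

There is one attempt and no reset: what is moved stays moved. The work goes in short steps, Python scripts to look and compute and a tool call to move; the robot and the scene stay as the last step left them, time stands still between calls to the robot, and variables do not carry over. Pictures are saved under pics/ and viewed, about 8 in all and at most 12, crops included, and the job is handed in when it is done.

Besides the shell and the picture viewer there is one more tool, called after "Emit:" in YAML: its name, and indented under it one key for each argument. carry_out: Moves the arm, as the interface text tells. Its arguments: {"type":"object","properties":{"rows":{"type":"string"},"grip_force":{"type":"number"}},"required":["rows"]}

```bash
mkdir -p pics; ls; cat > h.py <<'E'
import numpy as np,cv2
from rig import env,imaging
from scipy.spatial.transform import Rotation as Rn
def snap(name,fn):
    ci=imaging.camera_info(name); p,d=imaging.capture(name)
    np.savez('pics/'+fn+'.npz',p=p,d=d,K=ci['mtx'],R=ci['R'],t=ci['t'])
    cv2.imwrite('pics/'+fn+'.png',p[:,:,::-1]); return p,d,ci
def load(fn):
    z=np.load('pics/'+fn+'.npz'); return z['p'],z['d'],dict(mtx=z['K'],R=z['R'],t=z['t'])
def cloud(d,ci,fish=False):
    K=np.array(ci['mtx']);v,u=np.mgrid[:d.shape[0],:d.shape[1]]
    x=(u-K[0,2])/K[0,0];y=(v-K[1,2])/K[1,1]
    if fish:
        r=np.hypot(x,y)+1e-9; s=np.tan(np.minimum(r,1.5))/r; x,y=x*s,y*s
    c=np.stack([x*d,y*d,d],-1)
    return (c-np.array(ci['t']))@np.array(ci['R'])
E
python3 - <<'E'
from h import *
o=env.get_obs();print({k:np.round(v,3) for k,v in o.items()})
for n in('scene','top'):
    p,d,ci=snap(n,n+'0');print(n,np.round(-np.array(ci['R']).T@ci['t'],3),np.round(ci['R'],2).tolist(),(d>0).mean())
a=cv2.imread('pics/scene0.png');b=cv2.imread('pics/top0.png')
E
```

```text
pics
{'t': np.float64(0.0), 'joint_pos': array([ 1.087,  0.378,  0.08 ,  1.274, -0.   ,  1.46 ]), 'joint_vel': array([-0.001, -0.001, -0.001, -0.001, -0.001, -0.001]), 'tau': array([ 1.0000e-03, -4.6361e+01,  2.6987e+01,  2.1000e-02, -0.0000e+00,
       -0.0000e+00]), 'eef_pos': array([0.21 , 0.535, 0.238]), 'orientation': array([-5.840e-01, -3.086e+00,  3.000e-03]), 'wrist_force': array([-0.63 ,  0.383,  0.611]), 'torque': array([-0.028, -0.093,  0.033]), 'gripper_width': np.float64(0.085)}
scene [1.403 0.459 1.157] [[-0.42, 0.91, -0.01], [0.66, 0.3, -0.69], [-0.63, -0.29, -0.72]] 0.9960034013605442
top [0.366 0.027 1.078] [[0.01, -1.0, -0.02], [-0.99, -0.01, -0.16], [0.16, 0.02, -0.99]] 0.9959353741496598
```

View pics/top0.png

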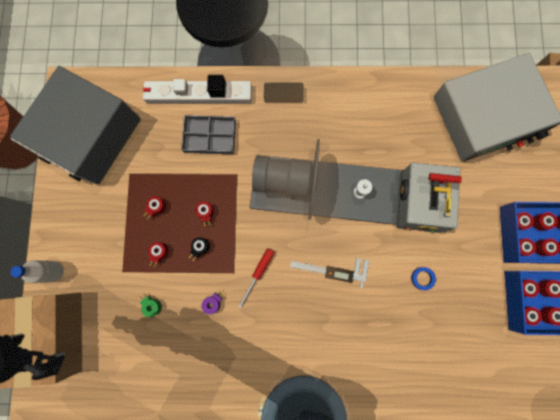

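View pics/scene0.png

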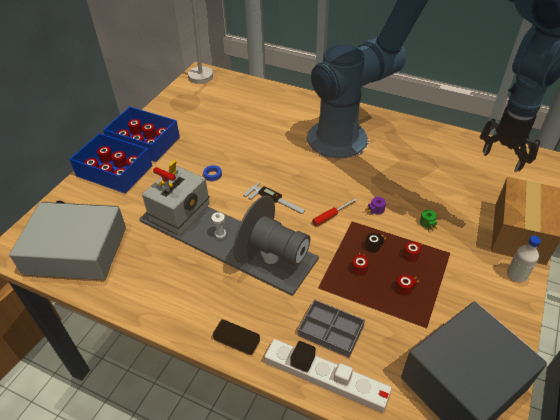

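Top view: black coil at (199,247) on the mat, stage (364,188), red grip (445,178), yellow catch (447,197); the viewer is slightly rotated. Now the numbers.

```bash
python3 - <<'E'
from h import *
for n in('top','scene'):
    p,d,ci=load(n+'0');X=cloud(d,ci);h=cv2.cvtColor(p,cv2.COLOR_RGB2HSV)
    H,S,V=[h[...,i].astype(int) for i in range(3)];x,y,z=X[...,0],X[...,1],X[...,2]
    print(n,'table z',np.median(z[(abs(x-.4)<.02)&(abs(y-.0)<.03)]))
    def rep(nm,m):
        q=X[m];print(nm,m.sum(),q.mean(0).round(4) if len(q) else '',q.min(0).round(3),q.max(0).round(3))
    # coil
    m=(z>.025)&(z<.06)&(abs(x-.39)<.06)&(abs(y-.26)<.07); 
    if n=='top':
        ys,xs=np.where(m);print('coilpix',xs.min(),xs.max(),ys.min(),ys.max())
    rep('coil',m&(V<70)); rep('brass',(z>.008)&(z<.06)&(abs(x-.39)<.09)&(abs(y-.26)<.09)&(H>12)&(H<32)&(S>90)&(V>60))
    v=(x>.4)&(x<.75)&(y<.0)&(y>-.45)
    m=v&(z>.118)&(z<.132)&(S<70);rep('boxtop',m);print(cv2.minAreaRect(X[m][:,:2].astype(np.float32)*1000))
    m=v&(z>.08)&(z<.108)&(V>150)&(S<60)&(y>-.22);rep('stage',m)
    print(cv2.minEnclosingCircle((X[m&(z<.092)][:,:2]*1000).astype(np.float32)))
    rep('red',v&(z>.15)&((H<8)|(H>172))&(S>130)&(V>80))
    m=v&(z>.12)&(H>20)&(H<34)&(S>130)&(V>80);rep('yel',m);rep('yeltop',m&(z>.165))
    m=(x>.4)&(x<.75)&(y>-.45)&(y<.2)&(z>.006)&(z<.02);rep('base',m);r=cv2.minAreaRect(X[m][:,:2].astype(np.float32)*1000);print(r)
E
python3 - <<'E'
import cv2
a=cv2.imread('pics/top0.png');b=cv2.imread('pics/scene0.png')
A=cv2.resize(a[225:275,165:235],None,fx=5.6,fy=5.6,interpolation=3);B=cv2.resize(a[155:240,340:470],None,fx=5,fy=5,interpolation=3)
C=cv2.resize(b[150:260,130:250],None,fx=3.3,fy=3.3,interpolation=3)
import numpy as np
o=np.zeros((600,800,3),np.uint8)
A=cv2.resize(A,(390,278));o[:278,:390]=A;C=cv2.resize(C,(300,275));o[:275,400:700]=C
B=cv2.resize(B,(480,314));o[284:598,:480]=B
cv2.imwrite('pics/c1.png',o)
E
```

```text
top table z 0.0007704456663551542
coilpix 189 207 238 257
coil 149 [0.4254 0.2707 0.0352] [0.4   0.249 0.025] [0.449 0.295 0.043]
brass 23 [0.3649 0.2602 0.0216] [0.301 0.206 0.016] [0.41  0.298 0.031]
boxtop 2608 [ 0.5461 -0.2943  0.1252] [ 0.472 -0.371  0.118] [ 0.629 -0.001  0.132]
((564.53759765625, -184.98272705078125), (364.04644775390625, 148.98667907714844), 83.81468963623047)
stage 181 [ 0.5779 -0.1497  0.0877] [ 0.56  -0.167  0.08 ] [ 0.597 -0.132  0.102]
((578.2249145507812, -150.3922119140625), 19.168546676635742)
red 224 [ 0.5744 -0.3085  0.1964] [ 0.566 -0.343  0.157] [ 0.585 -0.275  0.203]
yel 174 [ 0.5454 -0.3263  0.1461] [ 0.502 -0.342  0.124] [ 0.575 -0.304  0.185]
yeltop 32 [ 0.5201 -0.3214  0.1789] [ 0.507 -0.325  0.166] [ 0.532 -0.318  0.185]
base 5568 [ 0.5734 -0.0995  0.0121] [ 0.4   -0.445  0.006] [0.747 0.2   0.02 ]
((572.4874267578125, -122.76638793945312), (345.2557678222656, 643.3810424804688), 0.4719029366970062)
scene table z 0.0016072032189888051
coil 128 [0.4319 0.2765 0.0356] [0.4   0.253 0.025] [0.45  0.298 0.044]
brass 22 [0.3358 0.243  0.0205] [0.301 0.209 0.011] [0.406 0.321 0.029]
boxtop 1364 [ 0.5683 -0.2687  0.1252] [ 0.475 -0.371  0.118] [ 0.689 -0.     0.132]
((581.9451904296875, -182.6222686767578), (371.9656066894531, 189.97842407226562), 85.49465942382812)
stage 91 [ 0.5795 -0.1471  0.0887] [ 0.56  -0.167  0.083] [ 0.597 -0.13   0.102]
((578.3731689453125, -149.31851196289062), 19.571548461914062)
red 150 [ 0.5801 -0.3039  0.1943] [ 0.568 -0.346  0.171] [ 0.59  -0.272  0.202]
yel 103 [ 0.5348 -0.3227  0.155 ] [ 0.502 -0.343  0.127] [ 0.58  -0.302  0.187]
yeltop 34 [ 0.5216 -0.3196  0.1775] [ 0.507 -0.323  0.167] [ 0.536 -0.316  0.187]
base 4104 [ 0.6098 -0.0734  0.0123] [ 0.4   -0.44   0.006] [0.749 0.2   0.02 ]
((574.5579223632812, -120.01754760742188), (640.2777099609375, 349.1462097167969), 89.9338607788086)
```

View pics/c1.png

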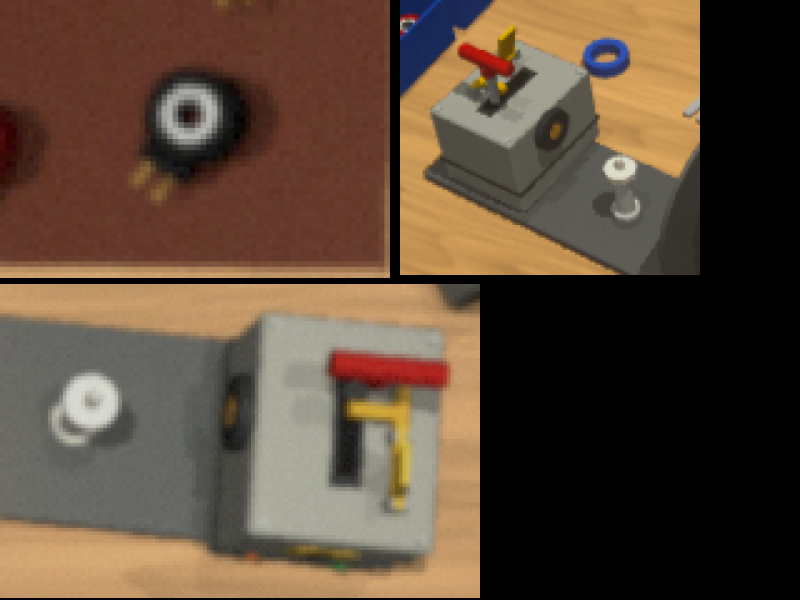

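```bash
python3 - <<'E'
from h import *
def ang(q):
    q=q[:,:2]-q[:,:2].mean(0);w=np.linalg.svd(q,full_matrices=False)[2][0];return np.degrees(np.arctan2(-w[0]*np.sign(w[1]),abs(w[1])))
for n in('top','scene'):
    p,d,ci=load(n+'0');X=cloud(d,ci);h=cv2.cvtColor(p,cv2.COLOR_RGB2HSV)
    H,S,V=[h[...,i].astype(int) for i in range(3)];x,y,z=X[...,0],X[...,1],X[...,2]
    v=(x>.4)&(x<.75)&(y<.0)&(y>-.45)
    m=v&(z>.185)&((H<8)|(H>172))&(S>130)&(V>80);print(n,'bar yaw',ang(X[m]),X[m].mean(0).round(4))
    m=(z>.118)&(z<.130)&(S<60)&(x>.46)&(x<.66)&(y>-.39)&(y<-.2);r=cv2.minAreaRect(X[m][:,:2].astype(np.float32)*1000);print('box',r)
    m=(z>.009)&(z<.018)&(S<60)&(x>.46)&(x<.7)&(y>-.23)&(y<.0);m&=V<120;r=cv2.minAreaRect(X[m][:,:2].astype(np.float32)*1000);print('base',r)
    m=(z>.03)&(z<.042)&(V>140)&(S<60)&(abs(x-.43)<.04)&(abs(y-.27)<.04);print('ring',m.sum(),X[m].mean(0).round(4),cv2.minEnclosingCircle((X[m][:,:2]*1000).astype(np.float32)))
    m=(z>.005)&(z<.03)&(H>12)&(H<32)&(S>110)&(V>90)&(np.hypot(x-.43,y-.27)<.055);print('brass',m.sum(),X[m].mean(0).round(4))
o=env.get_obs();print(Rn.from_rotvec(o['orientation']).as_matrix().round(3))
E
```

```text
top bar yaw -5.955238324187714 [ 0.5745 -0.3085  0.1972]
box ((551.4668579101562, -302.1539306640625), (128.0548553466797, 148.18112182617188), 84.44132995605469)
base ((580.2221069335938, -121.82286834716797), (232.18948364257812, 146.18768310546875), 84.00967407226562)
ring 45 [0.4299 0.2711 0.0375] ((430.3726501464844, 271.2019348144531), 12.89034366607666)
brass 11 [0.4071 0.2879 0.0205]
scene bar yaw -5.318391828030706 [ 0.5799 -0.304   0.1959]
box ((554.5005493164062, -300.50042724609375), (131.86585998535156, 153.62539672851562), 85.0483627319336)
base ((582.8222045898438, -115.14064025878906), (244.27427673339844, 149.7083740234375), 84.46825408935547)
ring 24 [0.4293 0.2724 0.0384] ((429.4528503417969, 270.6053771972656), 13.660067558288574)
brass 6 [0.3934 0.292  0.0189]
[[-0.931  0.365 -0.001]
 [ 0.365  0.931 -0.002]
 [ 0.    -0.002 -1.   ]]
```

Emit:
carry_out:
  rows: "0 0 5.3 0 0 0 0;0 0 5.3 0 0 0 0;0 0 0 -0.041 -0.0134 0 0;0 0 0 -0.041 -0.0134 0 0;0 0 0 -0.041 -0.0134 0 0;0 0 0 -0.041 -0.0134 0 0;0 0 0 -0.041 -0.0134 0 0;0 0 0 -0.041 -0.0134 0 0;0 0 0 -0.041 -0.0134 0 0;0 0 0 -0.041 -0.0134 0 0;0 0 0 0 0 0 0"
  grip_force: 40

```text
t: 1.2
eef_pos: [0.4344, 0.2582, 0.2328]
orientation: [-0.869, -3.015, 0.016]
wrist_force: [-0.5, -0.0, -0.3]
gripper_width: 0.0854
```

```bash
cat >> h.py <<'E'
def pose():
    o=env.get_obs();return np.array(o['eef_pos']),Rn.from_rotvec(o['orientation']).as_matrix(),o
def go(target,yaw=None):
    """tool-frame shift to world target; wz (deg about tool z) to jaw yaw; shift given AFTER the turn"""
    P,R,o=pose(); y=R[:,1]; jy=np.degrees(np.arctan2(-y[0],y[1])); w=0
    if yaw is not None:
        w=(jy-yaw+90)%180-90
    R2=R@Rn.from_rotvec([0,0,np.radians(w)]).as_matrix()
    print('t',o['t'].round(2),'P',P.round(4),'z-axis',R[:,2].round(3),'jawyaw',jy.round(2),'wz',round(w,2),'shift after turn',(R2.T@(np.array(target)-P)).round(4),'F',o['wrist_force'].round(1),'w',o['gripper_width'],'j',o['joint_pos'].round(2))
E
python3 - <<'E'
from h import *
p,d,ci=snap('wrist','w1')
go([.43,.271,.06],-32);print(ci['mtx'])
E
```

```text
Traceback (most recent call last):
  File "h.py", line 25, in go
    print('t',o['t'].round(2),'P',P.round(4),'z-axis',R[:,2].round(3),'jawyaw',jy.round(2),'wz',round(w,2),'shift after turn',(R2.T@(np.array(target)-P)).round(4),'F',o['wrist_force'].round(1),'w',o['gripper_width'],'j',o['joint_pos'].round(2))
              ^^^^^^^^^^^^
AttributeError: 'float' object has no attribute 'round'
```

View pics/w1.png

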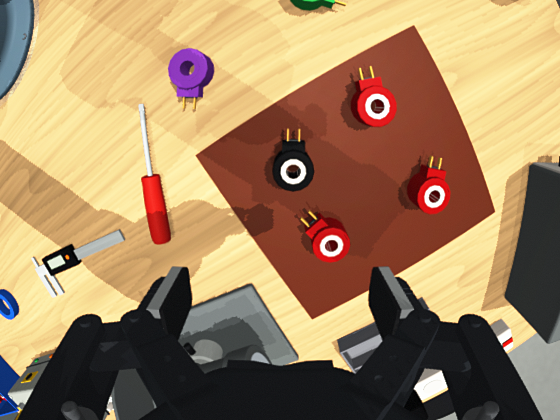

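Wrist view: coil's ring at (293,171), blades straight up at (292,135); jaws left/right, so the yaw is nearly right.

```bash
sed -i "s/o\['t'\].round(2)/round(float(o['t']),2)/" h.py; cat >> h.py <<'E'
def ray(uv,ci,z,fish=True):
    K=np.array(ci['mtx']);R=np.array(ci['R']);t=np.array(ci['t'])
    x=(uv[0]-K[0,2])/K[0,0];y=(uv[1]-K[1,2])/K[1,1];r=np.hypot(x,y)+1e-9
    c=np.array([x/r*np.sin(r),y/r*np.sin(r),np.cos(r)]) if fish else np.array([x,y,1])
    w=R.T@c;C=-R.T@t;return C+w*(z-C[2])/w[2]
def ringc(p,c,rad,lo=150):
    g=(p.min(2)>lo)&(p.max(2).astype(int)-p.min(2)<50);v,u=np.where(g);k=np.hypot(u-c[0],v-c[1])<rad
    pts=np.stack([u[k],v[k]],1).astype(np.float32);h=cv2.convexHull(pts);e=cv2.fitEllipse(h);return np.array(e[0]),e
E
python3 - <<'E'
from h import *
p,d,ci=load('w1');e=ringc(p,(293,171),18);print(e)
c=ray(e[0],ci,.0365)
h=cv2.cvtColor(p,cv2.COLOR_RGB2HSV).astype(int);m=np.zeros(p.shape[:2],bool);m[125:148,280:304]=1
m&=(h[...,1]>100)&(h[...,2]>140)&(h[...,0]>14);v,u=np.where(m);print(len(u),u.mean(),v.mean())
b=ray((u.mean(),v.mean()),ci,.0185);print('c',c,'b',b,'yaw',np.degrees(np.arctan2((c-b)[1],(c-b)[0])))
X=cloud(d,ci,True);print('depth ring',X[171,283:305:4].round(3).tolist(),np.median(X[230:260,260:290,2]))
go([*c[:2],.060],np.degrees(np.arctan2((c-b)[1],(c-b)[0])))
E
```

```text
(array([292.83187866, 171.09173584]), ((292.8318786621094, 171.09173583984375), (24.681472778320312, 25.01848793029785), 76.64668273925781))
50 293.0 134.5
c [0.43138646 0.27372411 0.0365    ] b [0.40076575 0.29346268 0.0185    ] yaw -32.806423742729336
depth ring [[0.426, 0.265, 0.037], [0.433, 0.266, 0.009], [0.437, 0.269, 0.002], [0.439, 0.273, 0.003], [0.438, 0.278, 0.021], [0.437, 0.283, 0.038]] 0.001818387548256876
t 1.25 P [0.4328 0.2596 0.2327] z-axis [-0.008 -0.008 -1.   ] jawyaw -32.05 wz 0.76 shift after turn [0.0083 0.0129 0.1726] F [ 0.5 -0.4  0. ] w 0.08546978766550946 j [ 0.42  0.25 -0.12  1.22 -0.    0.98]
```

Emit:
carry_out:
  rows: "0 0 0.7 0.008 0.0125 0.02 0;0 0 0 0 0 0.04 0;0 0 0 0 0 0.04 0;0 0 0 0 0 0.03 0;0 0 0 0 0 0 0"

```text
t: 1.75
eef_pos: [0.4291, 0.2781, 0.0995]
orientation: [-0.879, -3.009, 0.01]
wrist_force: [-0.4, -0.4, 0.6]
gripper_width: 0.0852
```

```bash
python3 - <<'E'
from h import *
go([.4312,.2732,.018],-32.8)
p,d,ci=snap('wrist','w2');h=cv2.cvtColor(p,cv2.COLOR_RGB2HSV)
uv=None
# predicted pixel of coil top centre
K=np.array(ci['mtx']);c=np.array(ci['R'])@[.4312,.2732,.0365]+ci['t'];r=np.hypot(c[0],c[1]);th=np.arctan2(r,c[2]);u=K[0,2]+K[0,0]*th*c[0]/r;v=K[1,2]+K[1,1]*th*c[1]/r
print(u,v);e=ringc(p,(u,v),40);print(e[1]);print(ray(e[0],ci,.0365))
E
```

```text
t 1.75 P [0.4291 0.2781 0.0995] z-axis [-0.008 -0.004 -1.   ] jawyaw -32.56 wz 0.24 shift after turn [-0.0048 -0.0023  0.0815] F [-0.4 -0.4  0.6] w 0.08516774703263105 j [ 0.45  0.35 -0.34  0.89 -0.    1.02]
275.8246098397386 235.58460689376815
((276.54010009765625, 235.9385223388672), (35.81489944458008, 39.338687896728516), 90.18751525878906)
[0.43166609 0.2734611  0.0365    ]
```

Emit:
carry_out:
  rows: "0 0 0.3 -0.005 -0.0024 0.005 0;0 0 0 0 0 0.03 0;0 0 0 0 0 0.03 0;0 0 0 0 0 0.012 0;0 0 0 0 0 0 0"

```text
t: 2.3
eef_pos: [0.4403, 0.2784, 0.0313]
orientation: [0.883, 3.007, 0.01]
wrist_force: [-0.0, 0.4, -1.1]
gripper_width: 0.0854
```

```bash
python3 - <<'E'
from h import *
go([.4316,.2733,.018],-32.8)
E
```

```text
t 2.3 P [0.4403 0.2784 0.0313] z-axis [ 0.009  0.004 -1.   ] jawyaw -32.74 wz 0.06 shift after turn [ 0.0046 -0.0091  0.0132] F [-0.   0.4 -1.1] w 0.08535935722373995 j [ 0.44  0.43 -0.43  0.71 -0.    1.01]
```

Emit:
carry_out:
  rows: "0 0 0 0.0045 -0.009 0.0005 0;0 0 0 0 0 0.007 0;0 0 0 0 0 0.005 0;0 0 0 0 0 0 0"

```text
t: 2.7
eef_pos: [0.4343, 0.2743, 0.0225]
orientation: [0.882, 3.001, 0.018]
wrist_force: [0.1, -0.3, 0.1]
gripper_width: 0.0854
```

```bash
python3 - <<'E'
from h import *
go([.4316,.2733,.018],-32.8)
E
```

```text
t 2.7 P [0.4343 0.2743 0.0225] z-axis [ 0.016  0.007 -1.   ] jawyaw -32.75 wz 0.05 shift after turn [ 0.0018 -0.0024  0.0045] F [ 0.1 -0.3  0.1] w 0.08542862780355095 j [ 0.44  0.42 -0.47  0.67 -0.    1.01]
```

Emit:
carry_out:
  rows: "0.85 0.55 0 0.0018 -0.0024 0.004 0;0 0 0 0 0 0 0;0 0 0 0 0 0 0.3;0 0 0 0 0 0 1;0 0 0 0 0 0 1;0 0 0 0 0 0 1;0 0 0 0 0 0 1;0 0 0 0 0 0 1;0 0 0 0 0 0 1;0 0 0 0 0 0 1"

```text
t: 3.7
eef_pos: [0.4323, 0.2736, 0.0192]
orientation: [0.886, 3.014, -0.0]
wrist_force: [0.6, 0.0, 0.3]
gripper_width: 0.0431
```

```bash
python3 - <<'E'
from h import *
s=open('h.py').read()
s=s.replace("    print('t',round","    q=np.cross(R[:,2],[0,0,-1]);print('level wx wy',np.degrees(R.T@q).round(2)[:2])\n    print('t',round")
open('h.py','w').write(s)
E
python3 - <<'E'
from h import *
go([.4316,.2733,.1])
E
```

```text
level wx wy [-0.01  0.01]
t 3.7 P [0.4323 0.2736 0.0192] z-axis [ 0. -0. -1.] jawyaw -32.75 wz 0 shift after turn [ 0.0004 -0.0006 -0.0808] F [0.6 0.  0.3] w 0.04309652998771166 j [ 0.44  0.43 -0.45  0.68 -0.    1.01]
```

Emit:
carry_out:
  rows: "0 0 0 0 0 -0.02 1;0 0 0 0 0 -0.04 1;0 0 0 0 0 -0.04 1;0 0 0 0 0 -0.04 1;0 0 0 0 0 -0.04 1;0 0 0 0 0 -0.04 1;0 0 0 0 0 -0.03 1;0 0 0 0 0 0 1"

```text
t: 4.5
eef_pos: [0.4292, 0.2722, 0.2748]
orientation: [-0.884, -3.007, 0.01]
wrist_force: [0.3, 0.6, -1.7]
gripper_width: 0.0432
```

```bash
python3 - <<'E'
from h import *
go([.578,-.150,.26],-5.8)
E
```

```text
level wx wy [-0.47 -0.3 ]
t 4.5 P [0.4292 0.2722 0.2748] z-axis [-0.009 -0.004 -1.   ] jawyaw -32.75 wz -26.95 shift after turn [-0.1908 -0.4049  0.0152] F [ 0.3  0.6 -1.7] w 0.04321741469539679 j [ 0.44  0.24 -0.02  1.32  0.    1.01]
```

Emit:
carry_out:
  rows: "0 0 -6.74 0 0 0 1;0 0 -6.74 0 0 0 1;0 0 -6.74 0 0 0 1;0 0 -6.74 0 0 0 1;0 0 0 -0.0159 -0.0337 0 1;0 0 0 -0.0159 -0.0337 0 1;0 0 0 -0.0159 -0.0337 0 1;0 0 0 -0.0159 -0.0337 0 1;0 0 0 -0.0159 -0.0337 0 1;0 0 0 -0.0159 -0.0337 0 1;0 0 0 -0.0159 -0.0337 0 1;0 0 0 -0.0159 -0.0337 0 1;0 0 0 -0.0159 -0.0337 0 1;0 0 0 -0.0159 -0.0337 0 1;0 0 0 -0.0159 -0.0337 0 1;0 0 0 0 0 0 1"

```text
t: 6.1
eef_pos: [0.5707, -0.125, 0.2467]
orientation: [-0.117, -3.098, 0.007]
wrist_force: [-0.4, -0.0, -1.3]
gripper_width: 0.0432
```

```bash
python3 - <<'E'
from h import *
go([.578,-.150,.20],-5.8)
E
```

```text
level wx wy [-0.35 -2.33]
t 6.1 P [ 0.5707 -0.125   0.2467] z-axis [-0.041 -0.003 -0.999] jawyaw -4.31 wz 1.49 shift after turn [-0.0117 -0.0238  0.0464] F [-0.4 -0.  -1.3] w 0.04315711075275728 j [-0.32  0.43  0.18  1.36 -0.02 -0.24]
```

Emit:
carry_out:
  rows: "-0.35 -2.33 1.5 0 0 0 1;0 0 0 -0.010 -0.024 0.01 1;0 0 0 0 0 0 1"

```text
t: 6.4
eef_pos: [0.5759, -0.1499, 0.2301]
orientation: [-0.163, -3.13, -0.005]
wrist_force: [-0.1, 0.8, -1.1]
gripper_width: 0.0433
```

```bash
python3 - <<'E'
from h import *
go([.578,-.150,.16],-5.8)
p,d,ci=snap('wrist','w3');snap('top','top3');snap('scene','scene3')
a=cv2.resize(cv2.imread('pics/scene3.png')[130:250,150:290],(390,334),interpolation=3)
o=np.zeros((600,800,3),np.uint8);o[:420,:400]=cv2.imread('pics/w3.png')[:,80:480];o[:334,405:795]=a
cv2.imwrite('pics/c3.png',o[:425])
E
```

```text
level wx wy [ 0.17 -0.43]
t 6.4 P [ 0.5759 -0.1499  0.2301] z-axis [-0.007  0.004 -1.   ] jawyaw -5.97 wz -0.17 shift after turn [-0.0026 -0.0001  0.0701] F [-0.1  0.8 -1.1] w 0.04329541987352635 j [-0.36  0.43  0.14  1.28  0.   -0.26]
```

View pics/c3.png

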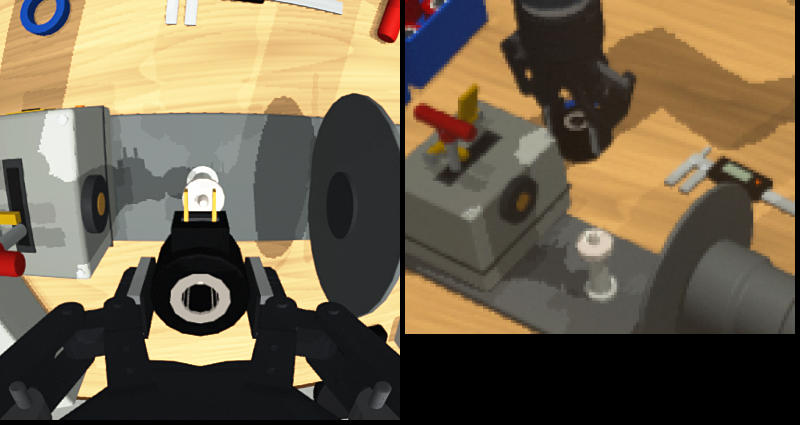

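```bash
python3 - <<'E'
from h import *
p,d,ci=load('w3');X=cloud(d,ci,True)
e=ringc(p,(280,297),40);c=ray(e[0],ci,.2301+.0175);print('ring',e[1],c,'depthz',X[270:325,245:320,2][(p.min(2)[270:325,245:320]>170)].mean())
z=X[...,2];roi=np.zeros(z.shape,bool);roi[160:225,255:315]=1
for n,m in(('post',roi&(z>.094)&(z<.106)),('disc',roi&(z>.08)&(z<.092)&(p.min(2)>120))):
    q=X[m];print(n,m.sum(),q.mean(0).round(4),cv2.minEnclosingCircle((q[:,:2]*1000).astype(np.float32)),np.percentile(q[:,2],[5,50,95]).round(4))
v,u=np.where(roi&(z>.08)&(z<.092)&(p.min(2)>120));print(u.min(),u.max(),v.min(),v.max())
print('post rim px mean',[a.mean() for a in np.where(roi&(z>.094)&(z<.106))[::-1]])
b=cv2.resize(cv2.imread('pics/w3.png')[155:235,240:325],None,fx=7,fy=7,interpolation=3);cv2.imwrite('pics/c4.png',b)
t,td,tc=load('top3');Xt=cloud(td,tc);zt=Xt[...,2];print('top ring?',)
h=cv2.cvtColor(p,cv2.COLOR_RGB2HSV).astype(int);m=(h[...,0]>15)&(h[...,0]<35)&(h[...,1]>120)&(h[...,2]>110);m[:185]=0;m[225:]=0;m[:,:255]=0;m[:,310:]=0
v,u=np.where(m);b=ray((u.mean(),v.mean()),ci,.2301-.0005);print(len(u),u.mean(),v.mean(),'blade',b,'yaw',np.degrees(np.arctan2((c-b)[1],(c-b)[0])))
E
```

```text
ring ((279.6123046875, 297.9399719238281), (48.43125915527344, 59.48719787597656), 88.81089782714844) [ 0.57547161 -0.15019679  0.2476    ] depthz 0.2496255302901427
post 95 [ 0.5777 -0.1478  0.0987] ((578.58544921875, -148.0288848876953), 5.069161415100098) [0.0945 0.0991 0.1014]
disc 890 [ 0.5741 -0.1468  0.0866] ((578.2761840820312, -147.49217224121094), 18.962474822998047) [0.085  0.0867 0.088 ]
262 303 177 210
post rim px mean [np.float64(282.17894736842106), np.float64(201.6421052631579)]
top ring?
245 279.2204081632653 206.8938775510204 blade [ 0.54042027 -0.14663431  0.2296    ] yaw -5.8033811907044655
```

View pics/c4.png

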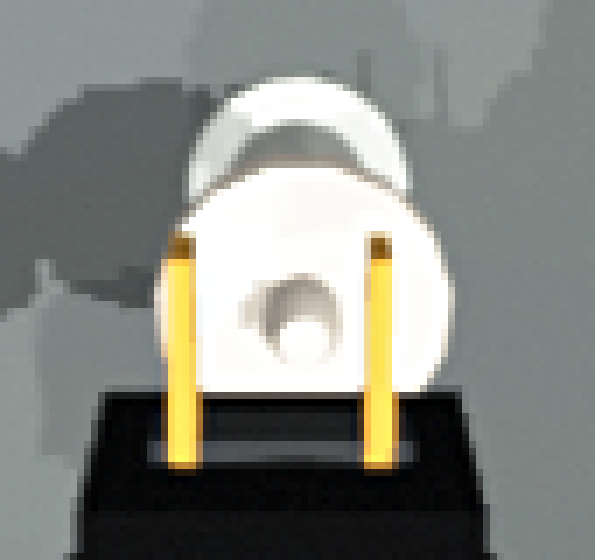

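The post tip is at about (283,203) in the wrist picture, the disc centred beneath it, blades to the front. Descend to just above the post and check again.

Emit:
carry_out:
  rows: "0.17 -0.43 0 -0.0025 0.0014 0.02 1;0 0 0 0 0 0.03 1;0 0 0 0 0 0.03 1;0 0 0 0 0 0.01 1;0 0 0 0 0 0 1"

```text
t: 7.05
eef_pos: [0.5805, -0.1419, 0.1424]
orientation: [0.15, 3.131, 0.001]
wrist_force: [-0.1, 0.7, -0.4]
gripper_width: 0.0432
```

```bash
cat > m.py <<'E'
from h import *
import sys
n=sys.argv[1]
P,R,o=pose();p,d,ci=snap('wrist',n);X=cloud(d,ci,True)
e=ringc(p,(280,297),40);c=ray(e[0],ci,P[2]+.0175);print('ring',e[1],c.round(4))
z=X[...,2];roi=np.zeros(z.shape,bool);roi[160:300,230:330]=1
m=roi&(z>.08)&(z<.092)&(p.min(2)>110);v,u=np.where(m)
if len(u)>20:
    print('disc px',u.min(),u.max(),v.min(),v.max());q=X[m];print(cv2.minEnclosingCircle((q[:,:2]*1000).astype(np.float32)),q.min(0).round(4),q.max(0).round(4))
go([.578,-.148,.13],-5.8)
snap('scene',n+'s')
b=cv2.resize(cv2.imread('pics/'+n+'.png')[150:340,180:380],None,fx=2.1,fy=2.1,interpolation=3)
s=cv2.resize(cv2.imread('pics/'+n+'s.png')[170:255,190:270],None,fx=4.5,fy=4.5,interpolation=3)
H=max(b.shape[0],s.shape[0]);k=lambda a:np.pad(a,((0,H-a.shape[0]),(0,5),(0,0)))
cv2.imwrite('pics/'+n+'c.png',np.hstack([k(b),k(s)]))
E
python3 m.py w4
```

```text
ring ((279.6391906738281, 297.88720703125), (48.513057708740234, 59.59754180908203), 88.95826721191406) [ 0.5797 -0.1421  0.1599]
disc px 241 291 200 240
((574.8937377929688, -149.69158935546875), 18.09540367126465) [ 0.56   -0.1665  0.0801] [ 0.5837 -0.1336  0.0886]
level wx wy [0.06 0.42]
t 7.1 P [ 0.5807 -0.142   0.1431] z-axis [ 0.007  0.    -1.   ] jawyaw -5.5 wz 0.3 shift after turn [ 0.0022 -0.0063  0.0131] F [-0.  -0.2 -0.7] w 0.04320019526182711 j [-0.35  0.46 -0.05  1.06  0.   -0.25]
```

View pics/w4c.png

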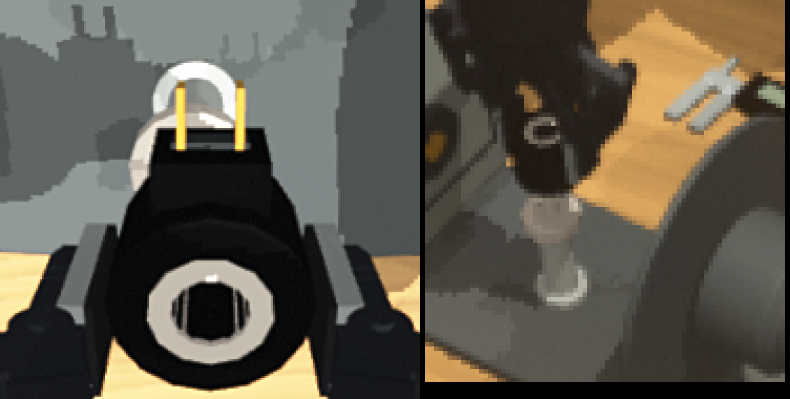

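Emit:
carry_out:
  rows: "0.06 0.42 0.3 0.0022 -0.0068 0.005 1;0 0 0 0 0 0.007 1;0 0 0 0 0 0 1;0 0 0 0 0 0 1"

```text
t: 7.55
eef_pos: [0.5817, -0.151, 0.1358]
orientation: [0.16, 3.128, -0.005]
wrist_force: [0.9, 0.0, -1.2]
gripper_width: 0.0435
```

```bash
cat >> m.py <<'E'
from scipy.optimize import least_squares
m8=((z>.082)&(z<.092)&roi).astype(np.uint8)
q=X[m8>0][:,:2]
hl=cv2.convexHull((q*1000).astype(np.float32))[:,0]
# hull points on the left, right and front (non-occluded) rim
k=np.hypot(*(hl-[578,-148.5]).T);print(len(hl),k.round(1))
hl=hl[(k>16.5)&(k<22)]
r=least_squares(lambda s:np.hypot(hl[:,0]-s[0],hl[:,1]-s[1])-19,[578,-148.5],loss='soft_l1');print('disc fit',r.x)
E
python3 m.py w5
```

```text
ring ((279.63037109375, 297.9064636230469), (48.577964782714844, 59.614681243896484), 89.0041275024414) [ 0.5809 -0.1511  0.1533]
disc px 268 316 199 239
((573.6895141601562, -143.37094116210938), 17.304611206054688) [ 0.5596 -0.1563  0.08  ] [ 0.5852 -0.1287  0.0882]
level wx wy [-0.17  0.52]
t 7.6 P [ 0.5816 -0.1509  0.1357] z-axis [ 0.009 -0.004 -1.   ] jawyaw -5.85 wz -0.05 shift after turn [0.0039 0.0025 0.0057] F [-0.3 -0.  -0.6] w 0.04309076222911366 j [-0.36  0.47 -0.05  1.04 -0.   -0.26]
17 [19.4 19.9 19.5 19.3 19.4 19.  19.  18.9 18.7 18.3 18.2 18.5 18.  17.9
 17.8 17.7 16.3]
disc fit [ 578.78721224 -147.85536341]
```

Emit:
carry_out:
  rows: "-0.17 0.52 0 0.0027 0.0032 0 1;0 0 0 0 0 0 1;0 0 0 0 0 0.003 1;0 0 0 0 0 0 1"

```text
t: 8.05
eef_pos: [0.5792, -0.1469, 0.1329]
orientation: [-0.16, -3.137, -0.001]
wrist_force: [0.6, -0.5, -0.9]
gripper_width: 0.0431
```

```bash
python3 - <<'E'
from h import *
go([.5788,-.1478,.1055],-5.8)
E
```

```text
level wx wy [ 0.03 -0.03]
t 8.05 P [ 0.5792 -0.1469  0.1329] z-axis [-0.     0.001 -1.   ] jawyaw -5.83 wz -0.03 shift after turn [ 0.0003 -0.001   0.0274] F [ 0.6 -0.5 -0.9] w 0.04306813754237435 j [-0.35  0.47 -0.05  1.05  0.   -0.25]
```

Emit:
carry_out:
  rows: "0 0 0 0.0003 -0.001 0.004 1;0 0 0 0 0 0.004 1;0 0 0 0 0 0.004 1;0 0 0 0 0 0.004 1;0 0 0 0 0 0 1"

```text
t: 8.55
eef_pos: [0.5783, -0.1479, 0.1148]
orientation: [-0.16, -3.136, -0.001]
wrist_force: [-0.3, 0.6, -0.9]
gripper_width: 0.0429
```

```bash
python3 - <<'E'
from h import *
go([.5788,-.1478,.1055],-5.8)
E
```

```text
level wx wy [ 0.04 -0.08]
t 8.55 P [ 0.5783 -0.1479  0.1148] z-axis [-0.001  0.001 -1.   ] jawyaw -5.83 wz -0.03 shift after turn [-0.0005  0.0001  0.0093] F [-0.3  0.6 -0.9] w 0.042906928296986106 j [-0.36  0.48 -0.08  1.    0.   -0.25]
```

Emit:
carry_out:
  rows: "0 0 0 -0.0004 0 0.003 1;0 0 0 0 0 0.002 1;0 0 0 0 0 0.001 1;0 0 0 0 0 0.001 1;0 0 0 0 0 0 1"

```text
t: 9.05
eef_pos: [0.5788, -0.1479, 0.1072]
orientation: [-0.16, -3.136, -0.001]
wrist_force: [0.2, -0.5, -1.1]
gripper_width: 0.0431
```

Emit:
carry_out:
  rows: "0 0 0 0 0 0.001 1;0 0 0 0 0 0.0005 1;0 0 0 0 0 0 1"

```text
t: 9.35
eef_pos: [0.5791, -0.148, 0.1059]
orientation: [-0.16, -3.137, -0.001]
wrist_force: [1.2, 0.3, -1.4]
gripper_width: 0.0435
```

Emit:
carry_out:
  rows: "0 0 0 0.0003 0 0.0007 1;0 0 0 0 0 0.0004 1;0 0 0 0 0 0 1"

```text
t: 9.65
eef_pos: [0.5788, -0.148, 0.1048]
orientation: [-0.16, -3.137, -0.001]
wrist_force: [0.2, 0.7, -0.8]
gripper_width: 0.0434
```

Emit:
carry_out:
  rows: "0 0 0 0 0 0.0006 1;0 0 0 0 0 0.0003 1;0 0 0 0 0 0 1"

```text
t: 9.95
eef_pos: [0.5789, -0.148, 0.1043]
orientation: [-0.16, -3.137, -0.0]
wrist_force: [-0.6, 0.2, -1.8]
gripper_width: 0.0431
```

Emit:
carry_out:
  rows: "0 0 0 0 0 0.0006 1;0 0 0 0 0 0.0004 1;0 0 0 0 0 0 1"

```text
t: 10.25
eef_pos: [0.579, -0.148, 0.1042]
orientation: [0.16, 3.137, -0.0]
wrist_force: [0.5, -0.4, -2.0]
gripper_width: 0.043
```

```bash
python3 - <<'E'
from h import *
go([.5788,-.1478,.1055],-5.8)
p,d,ci=snap('wrist','w6');X=cloud(d,ci,True);m=(p.min(2)>170);m[:265]=0;m[330:]=0;m[:,:240]=0;m[:,325:]=0
print('ring z',np.median(X[m][:,2]))
E
```

```text
level wx wy [0.   0.03]
t 10.25 P [ 0.579  -0.148   0.1042] z-axis [ 0.001 -0.    -1.   ] jawyaw -5.83 wz -0.03 shift after turn [ 0.0002  0.0002 -0.0013] F [ 0.5 -0.4 -2. ] w 0.042993771091795745 j [-0.36  0.49 -0.1   0.98  0.   -0.25]
ring z 0.12306027665297986
```

Emit:
carry_out:
  rows: "0 0 0 0 0 0.001 1;0 0 0 0 0 0.001 1;0 0 0 0 0 0 1"

```text
t: 10.6
eef_pos: [0.5791, -0.1481, 0.1043]
orientation: [0.159, 3.136, -0.001]
wrist_force: [0.9, 0.7, -1.1]
gripper_width: 0.0431
```

Emit:
carry_out:
  rows: "0 0 0 0 0 0.002 1;0 0 0 0 0 0.003 1"

```text
t: 10.8
eef_pos: [0.5794, -0.1481, 0.104]
orientation: [0.159, 3.133, -0.002]
wrist_force: [-12.0, 2.9, 28.5]
gripper_width: 0.0433
```

Firm contact at TCP z 0.104, so the coil is seated. Relax, then open.

Emit:
carry_out:
  rows: "0 0 0 0 0 0 1;0 0.2 0 0 0 0 1;0 0 0 0 0 0 0.6;0 0 0 0 0 0 0.4;0 0 0 0 0 0 0;0 0 0 0 0 0 0;0 0 0 0 0 0 0;0 0 0 0 0 0 0"

```text
t: 11.6
eef_pos: [0.5799, -0.1483, 0.1029]
orientation: [0.159, 3.137, -0.002]
wrist_force: [-0.0, -0.9, 0.0]
gripper_width: 0.0854
```

```bash
python3 - <<'E'
from h import *
go([.5788,-.1478,.26],-5.8)
p,d,ci=snap('wrist','w7');X=cloud(d,ci,True);m=(p.min(2)>170);m[:265]=0;m[330:]=0;m[:,:240]=0;m[:,325:]=0
print('ring z',np.median(X[m][:,2]));e=ringc(p,(280,297),40);print(e[1],ray(e[0],ci,.123))
E
```

```text
level wx wy [-0.07  0.05]
t 11.6 P [ 0.5799 -0.1483  0.1029] z-axis [ 0.001 -0.001 -1.   ] jawyaw -5.81 wz -0.01 shift after turn [ 0.001   0.0002 -0.1571] F [-0.  -0.9  0. ] w 0.08544803463544307 j [-0.36  0.49 -0.1   0.98 -0.   -0.25]
ring z 0.12306463785348926
((279.7419738769531, 299.7809753417969), (48.940582275390625, 60.04142761230469), 89.4443588256836) [ 0.57839395 -0.14835977  0.123     ]
```

Coil undisturbed after opening (ring z 0.123 = 0.087 + 0.036, centred). Retreat upward.

Emit:
carry_out:
  rows: "0 0 0 0 0 -0.01 0;0 0 0 0 0 -0.03 0;0 0 0 0 0 -0.04 0;0 0 0 0 0 -0.04 0;0 0 0 0 0 -0.04 0;0 0 0 0 0 -0.02 1;0 0 0 0 0 0 1;0 0 0 0 0 0 1"

```text
t: 12.45
eef_pos: [0.5784, -0.1476, 0.2934]
orientation: [0.159, 3.136, -0.002]
wrist_force: [0.5, -0.0, -0.5]
gripper_width: 0.044
```

```bash
python3 - <<'E'
from h import *
go([.5214,-.2855,.25],-5.8)
E
```

```text
level wx wy [-0.08  0.1 ]
t 12.45 P [ 0.5784 -0.1476  0.2934] z-axis [ 0.002 -0.002 -1.   ] jawyaw -5.81 wz -0.01 shift after turn [ 0.0429 -0.1429  0.0435] F [ 0.5 -0.  -0.5] w 0.04404962351986705 j [-0.36  0.42  0.28  1.43 -0.   -0.25]
```

Emit:
carry_out:
  rows: "0 0 0 0.009 -0.029 0 1;0 0 0 0.009 -0.029 0 1;0 0 0 0.009 -0.029 0 1;0 0 0 0.009 -0.029 0.01 1;0 0 0 0.007 -0.027 0.01 1;0 0 0 0 0 0 1"

```text
t: 13.05
eef_pos: [0.5162, -0.2868, 0.2625]
orientation: [-0.153, -3.127, -0.009]
wrist_force: [-0.3, 0.1, -1.2]
gripper_width: 0.0
```

```bash
python3 - <<'E'
from h import *
go([.5214,-.2855,.165],-5.8)
p,d,ci=snap('wrist','w8')
E
```

```text
level wx wy [ 0.29 -0.62]
t 13.05 P [ 0.5162 -0.2868  0.2625] z-axis [-0.01   0.006 -1.   ] jawyaw -5.59 wz 0.21 shift after turn [-0.0061  0.0013  0.0974] F [-0.3  0.1 -1.2] w 1.936785752695305e-05 j [-0.61  0.42  0.2   1.37 -0.   -0.52]
```

View pics/w8.png

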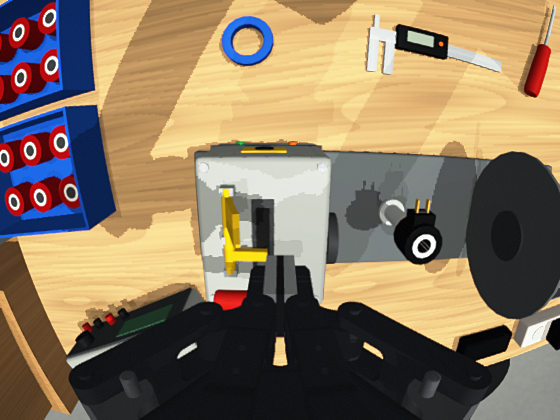

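Coil sits on the stage with its blades to the front; the catch is at (231,220), its bolt (248,256) across the slot.

```bash
cat >> h.py <<'E'
def view(q,o=(.5785,-.1482),a=-5.8):
    a=np.radians(a);e=np.array([[np.cos(a),np.sin(a)],[-np.sin(a),np.cos(a)]]);r=np.array(q,float).copy();r[...,:2]=(r[...,:2]-o)@e.T;return r
def unview(q,o=(.5785,-.1482),a=-5.8):
    a=np.radians(a);e=np.array([[np.cos(a),np.sin(a)],[-np.sin(a),np.cos(a)]]);r=np.array(q,float).copy();r[...,:2]=r[...,:2]@e+o;return r
E
python3 - <<'E'
from h import *
p,d,ci=load('w8');X=view(cloud(d,ci,True));h=cv2.cvtColor(p,cv2.COLOR_RGB2HSV).astype(int)
m=(h[...,0]>18)&(h[...,0]<36)&(h[...,1]>120)&(h[...,2]>100);m[:180]=0;m[285:]=0;m[:,:205]=0;m[:,280:]=0
q=X[m]
for lo,hi in((.125,.14),(.14,.155),(.155,.17),(.17,.178),(.178,.2)):
    k=q[(q[:,2]>=lo)&(q[:,2]<hi)];print(lo,len(k),k.min(0).round(3) if len(k) else'',k.max(0).round(3) if len(k) else'')
print('tcp',view(pose()[0]))
X=view(cloud(d,ci,True));m=(h[...,0]<8)&(h[...,1]>130)&(h[...,2]>90);m[:280]=0;m[:,:200]=0;m[:,265:]=0;q=X[m];print('bar',len(q),q.min(0).round(3),q.max(0).round(3))
# closed finger tips as seen
for s in((-.0425,-.142),):
    go(unview([*s,.172]),-5.8)
E
```

```text
0.125 953 [-0.06  -0.194  0.125] [ 0.019 -0.155  0.14 ]
0.14 99 [-0.054 -0.192  0.14 ] [ 0.013 -0.158  0.155]
0.155 117 [-0.054 -0.186  0.155] [-0.027 -0.177  0.17 ]
0.17 66 [-0.054 -0.181  0.17 ] [-0.027 -0.175  0.178]
0.178 255 [-0.054 -0.179  0.178] [-0.027 -0.173  0.184]
tcp [-0.04761454 -0.14264056  0.2629547 ]
bar 505 [-0.127 -0.193  0.186] [ 0.017 -0.145  0.398]
level wx wy [ 0.35 -0.6 ]
t 13.1 P [ 0.5167 -0.2853  0.263 ] z-axis [-0.01   0.007 -1.   ] jawyaw -5.52 wz 0.28 shift after turn [-0.0061  0.0001  0.0909] F [-0.1  0.9  1.5] w -0.0003359283530199723 j [-0.61  0.42  0.2   1.37  0.   -0.52]
```

Emit:
carry_out:
  rows: "0.3 -0.6 0.2 -0.004 0 0.01 1;0 0 0 0 0 0.03 1;0 0 0 0 0 0.03 1;0 0 0 0 0 0.015 1;0 0 0 0 0 0 1"

```text
t: 13.6
eef_pos: [0.5206, -0.2798, 0.1722]
orientation: [-0.151, -3.135, -0.009]
wrist_force: [0.1, -0.2, -0.1]
gripper_width: 0.0
```

```bash
python3 - <<'E'
from h import *
print(view(pose()[0]));go(unview([-.044,-.143,.168]),-5.8)
E
```

```text
[-0.04426083 -0.13672296  0.17217617]
level wx wy [ 0.33 -0.16]
t 13.6 P [ 0.5206 -0.2798  0.1722] z-axis [-0.002  0.006 -1.   ] jawyaw -5.51 wz 0.29 shift after turn [-0.0003 -0.0063  0.0041] F [ 0.1 -0.2 -0.1] w 1.397034749955189e-05 j [-0.6   0.44 -0.    1.14  0.   -0.51]
```

Emit:
carry_out:
  rows: "0.3 0 0.3 0 -0.006 0.004 1;0 0 0 0 -0.01 0 1;0 0 0 0 -0.01 0 1;0 0 0 0 -0.01 0 1;0 0 0 0 -0.01 0 1;0 0 0 0 -0.007 0 1;0 0 0 0 0 0 1"

```text
t: 14.3
eef_pos: [0.5166, -0.3363, 0.1709]
orientation: [0.157, 3.137, 0.0]
wrist_force: [0.3, 0.0, 1.1]
gripper_width: 0.0006
```

```bash
python3 - <<'E'
from h import *
print(view(pose()[0]));go(unview([-.044,-.209,.164]),-5.8)
E
```

```text
[-0.04258611 -0.19339687  0.17087765]
level wx wy [0.01 0.03]
t 14.3 P [ 0.5166 -0.3363  0.1709] z-axis [ 0.001  0.    -1.   ] jawyaw -5.74 wz 0.06 shift after turn [ 0.0014 -0.0156  0.0069] F [0.3 0.  1.1] w 0.0005510948717447792 j [-0.68  0.49  0.07  1.16  0.   -0.58]
```

Emit:
carry_out:
  rows: "0 0 0 0.001 -0.004 0.004 1;0 0 0 0 -0.004 0.003 1;0 0 0 0 -0.004 0.002 1;0 0 0 0 -0.004 0.001 1;0 0 0 0 -0.002 0 1;0 0 0 0 0 0 1"

```text
t: 14.9
eef_pos: [0.5143, -0.3535, 0.1605]
orientation: [0.155, 3.135, 0.007]
wrist_force: [0.2, 2.0, 3.1]
gripper_width: 0.0001
```

```bash
cat > y.py <<'E'
from h import *
import sys
print(view(pose()[0]));go(unview([-.044,-.209,.162]),-5.8)
for n in('scene','top'):
    p,d,ci=snap(n,n+sys.argv[1]);X=view(cloud(d,ci));h=cv2.cvtColor(p,cv2.COLOR_RGB2HSV).astype(int)
    m=(h[...,0]>18)&(h[...,0]<36)&(h[...,1]>120)&(h[...,2]>80)&(X[...,2]>.128)&(X[...,2]<.2)&(X[...,1]>-.25)&(X[...,1]<-.12)&(abs(X[...,0])<.08)
    for nm,k in(('plate',m&(X[...,0]<-.02)),('bolt',m&(X[...,0]>-.02))):
        q=X[k];print(n,nm,len(q),*( (q.min(0).round(3),q.max(0).round(3)) if len(q) else ()))
E
python3 y.py a
```

```text
[-0.04308225 -0.21071594  0.16053687]
level wx wy [0.26 0.14]
t 14.9 P [ 0.5143 -0.3535  0.1605] z-axis [ 0.003  0.004 -1.   ] jawyaw -5.66 wz 0.14 shift after turn [ 0.0009  0.0017 -0.0015] F [0.2 2.  3.1] w 0.00013895212613271096 j [-0.71  0.51  0.08  1.14  0.01 -0.61]
scene plate 81 [-0.061 -0.233  0.135] [-0.027 -0.182  0.162]
scene bolt 20 [-0.    -0.193  0.132] [ 0.017 -0.182  0.158]
top plate 102 [-0.06  -0.235  0.133] [-0.021 -0.186  0.18 ]
top bolt 50 [-0.019 -0.194  0.133] [ 0.017 -0.18   0.17 ]
```

Emit:
carry_out:
  rows: "0 0 0 0 -0.003 0.001 1;0 0 0 0 -0.003 0.002 1;0 0 0 0 -0.003 0.003 1"

```text
t: 15.3
eef_pos: [0.5143, -0.355, 0.1588]
orientation: [0.148, 3.131, 0.026]
wrist_force: [-5.2, 13.2, 23.9]
gripper_width: -0.0002
```

```bash
python3 y.py b
```

```text
[-0.04293202 -0.21218472  0.15876012]
level wx wy [0.97 0.33]
t 15.3 P [ 0.5143 -0.355   0.1588] z-axis [ 0.007  0.016 -1.   ] jawyaw -5.4 wz 0.4 shift after turn [ 0.0011  0.0032 -0.0032] F [-5.2 13.2 23.9] w -0.00015286703603916755 j [-0.71  0.51  0.08  1.15  0.02 -0.62]
scene plate 78 [-0.06  -0.236  0.134] [-0.027 -0.183  0.163]
scene bolt 21 [ 0.002 -0.194  0.134] [ 0.015 -0.182  0.157]
top plate 106 [-0.06  -0.234  0.134] [-0.021 -0.186  0.164]
top bolt 58 [-0.02  -0.194  0.134] [ 0.017 -0.179  0.172]
```

The catch is at its stop (edge at viewer y −0.235, z 0.16, resistance over 20 N). Back off.

Emit:
carry_out:
  rows: "0 0 0 0 0.004 -0.004 1;0.9 0.3 0.3 0 0.006 -0.01 1;0 0 0 0 0.006 -0.03 1;0 0 0 0 0.01 -0.04 1;0 0 0 0 0.01 -0.03 1;0 0 0 0 0 0 1"

```text
t: 16.0
eef_pos: [0.5173, -0.3202, 0.279]
orientation: [-0.16, -3.136, 0.017]
wrist_force: [-0.2, -1.7, 0.5]
gripper_width: 0.0002
```

```bash
python3 y.py c; python3 - <<'E'
from h import *
go(unview([.015,-.150,.27]),84.2)
for n in('scenec','topc'):
    p,d,ci=load(n);X=view(cloud(d,ci));h=cv2.cvtColor(p,cv2.COLOR_RGB2HSV).astype(int)
    m=((h[...,0]<8)|(h[...,0]>172))&(h[...,1]>130)&(h[...,2]>80)&(X[...,2]>.18)&(X[...,2]<.21)&(X[...,1]>-.22)&(X[...,1]<-.1)&(abs(X[...,0])<.05)
    q=X[m];print(n,len(q),q.min(0).round(4),q.max(0).round(4),np.median(q,0).round(4))
E
```

```text
[-0.04351342 -0.1772884   0.27901276]
level wx wy [-0.61 -0.06]
t 16.0 P [ 0.5173 -0.3202  0.279 ] z-axis [-0.002 -0.011 -1.   ] jawyaw -5.85 wz -0.05 shift after turn [ 0.0004 -0.0305  0.1173] F [-0.2 -1.7  0.5] w 0.0001577560688205294 j [-0.65  0.44  0.28  1.4  -0.01 -0.55]
scene plate 125 [-0.066 -0.235  0.129] [-0.026 -0.181  0.164]
scene bolt 21 [-0.001 -0.195  0.133] [ 0.015 -0.182  0.156]
top plate 285 [-0.06  -0.236  0.134] [-0.021 -0.186  0.164]
top bolt 67 [-0.02  -0.194  0.134] [ 0.018 -0.181  0.17 ]
level wx wy [-0.44 -0.33]
t 16.1 P [ 0.5161 -0.3201  0.2749] z-axis [-0.006 -0.007 -1.   ] jawyaw -5.88 wz 89.92 shift after turn [0.0274 0.0597 0.0043] F [-0.8 -0.6  0.1] w 0.00016272089386233643 j [-0.65  0.45  0.27  1.4  -0.01 -0.55]
scenec 145 [ 0.005  -0.1967  0.1801] [ 0.0246 -0.1227  0.204 ] [ 0.0183 -0.1572  0.1963]
topc 183 [ 0.0058 -0.1935  0.1812] [ 0.02   -0.1256  0.2021] [ 0.0126 -0.1546  0.1977]
```

Emit:
carry_out:
  rows: "-0.4 -0.3 8.2 0 0 0 1;0 0 8.2 0 0 0 0;0 0 8.2 0 0 0 0;0 0 8.2 0 0 0 0;0 0 8.2 0 0 0 0;0 0 8.2 0 0 0 0;0 0 8.2 0 0 0 0;0 0 8.2 0 0 0 0;0 0 8.2 0 0 0 0;0 0 8.2 0 0 0 0;0 0 8 0 0 0 0;0 0 0 0.009 0.02 0 0;0 0 0 0.009 0.02 0 0;0 0 0 0.009 0.02 0 0;0 0 0 0 0 0 0"

```text
t: 17.6
eef_pos: [0.5681, -0.3068, 0.239]
orientation: [-2.383, -1.984, 0.042]
wrist_force: [-0.1, -0.6, -0.5]
gripper_width: 0.0857
```

```bash
python3 - <<'E'
from h import *
print(view(pose()[0]));go(unview([.015,-.150,.179]),84.2);print(pose()[1].round(3))
E
```

```text
[ 0.00566423 -0.15886593  0.2389708 ]
level wx wy [-2.77 -0.29]
t 17.6 P [ 0.5681 -0.3068  0.239 ] z-axis [-0.047  0.014 -0.999] jawyaw -100.44 wz -4.64 shift after turn [0.0083 0.0122 0.0595] F [-0.1 -0.6 -0.5] w 0.08565906919088358 j [-0.59  0.58  0.4   1.44 -0.01  1.17]
[[ 0.181  0.982 -0.047]
 [ 0.983 -0.181  0.014]
 [ 0.005 -0.048 -0.999]]
```

Emit:
carry_out:
  rows: "-2.77 -0.3 -4.6 0 0 0 0;0 0 0 0 0 0 0;0 0 0 0.008 0.010 0 0;0 0 0 0 0 0 0"

```text
t: 18.0
eef_pos: [0.5754, -0.2999, 0.2327]
orientation: [-2.327, -2.095, 0.006]
wrist_force: [0.1, 0.3, 0.2]
gripper_width: 0.0856
```

```bash
python3 - <<'E'
from h import *
print(view(pose()[0]));go(unview([.015,-.150,.179]),84.2)
E
```

```text
[ 0.01227047 -0.15122143  0.23269117]
level wx wy [-0.6  -0.23]
t 18.0 P [ 0.5754 -0.2999  0.2327] z-axis [-0.01   0.005 -1.   ] jawyaw -96.01 wz -0.21 shift after turn [0.001  0.0033 0.0537] F [0.1 0.3 0.2] w 0.08559348060864769 j [-0.58  0.55  0.34  1.37 -0.    1.1 ]
```

Emit:
carry_out:
  rows: "-0.6 -0.2 0 0.001 0.003 0.01 0;0 0 0 0 0 0.015 0;0 0 0 0 0 0.015 0;0 0 0 0 0 0.01 0;0 0 0 0 0 0 0"

```text
t: 18.5
eef_pos: [0.5801, -0.3004, 0.1818]
orientation: [2.338, 2.097, -0.003]
wrist_force: [0.1, 0.3, -0.3]
gripper_width: 0.0856
```

```bash
python3 - <<'E'
from h import *
print(view(pose()[0]));go(unview([.015,-.150,.179]),84.2)
E
```

```text
[ 0.01696349 -0.15122112  0.18182129]
level wx wy [-0.01  0.12]
t 18.5 P [ 0.5801 -0.3004  0.1818] z-axis [-0.    -0.002 -1.   ] jawyaw -96.22 wz -0.42 shift after turn [ 0.0012 -0.002   0.0028] F [ 0.1  0.3 -0.3] w 0.08555446007882087 j [-0.57  0.56  0.22  1.23 -0.    1.11]
```

Emit:
carry_out:
  rows: "0 0 -0.4 0.001 -0.002 0.002 0;0 0 0 0 0 0 1;0 0 0 0 0 0 1;0 0 0 0 0 0 1;0 0 0 0 0 0 1;0 0 0 0 0 0 1;0 0 0 0 0 0 1;0 0 0 0 0 0 1;0 0 0 0 0 0 1;0 0 0 0 0 0 1"
  grip_force: 50

```text
t: 19.5
eef_pos: [0.5777, -0.2999, 0.1827]
orientation: [2.33, 2.103, -0.005]
wrist_force: [-0.4, -0.1, -1.0]
gripper_width: 0.0162
```

```bash
python3 - <<'E'
from h import *
print(view(pose()[0]));go(unview([.015,-.150,.179]),84.2)
E
```

```text
[ 0.01453247 -0.15099477  0.18273808]
level wx wy [-0.01  0.25]
t 19.5 P [ 0.5777 -0.2999  0.1827] z-axis [-0.001 -0.004 -1.   ] jawyaw -95.86 wz -0.06 shift after turn [0.001  0.0005 0.0037] F [-0.4 -0.1 -1. ] w 0.016203667475305526 j [-0.57  0.55  0.21  1.23 -0.    1.1 ]
```

Emit:
carry_out:
  rows: "-1.5 0 0 0 -0.003 0 1;-3 0 0 0 -0.006 0 1;-3 0 0 0 -0.006 0 1;-3 0 0 0 -0.006 0 1;-3 0 0 0 -0.006 0 1;-3 0 0 0 -0.006 0 1"

```text
t: 20.1
eef_pos: [0.5478, -0.2967, 0.1789]
orientation: [2.15, 1.946, 0.289]
wrist_force: [2.2, -0.8, -3.4]
gripper_width: 0.016
```

```bash
cat > l.py <<'E'
from h import *
P,R,o=pose();v=view(P);print(v,'w',o['gripper_width'],'F',o['wrist_force'].round(1),'j',o['joint_pos'].round(2))
zt=R[:,2];zv=view(zt+np.r_[.5785,-.1482,0]);print('tool tilt',np.arctan2(zv[0],-zv[2]),'side',zv[1].round(3))
g=v-.011*zv;print('grasp pt',g,'angle',np.arctan2(.015-g[0],g[2]-.065),'radius',np.hypot(.015-g[0],g[2]-.065))
E
python3 l.py
```

```text
[-0.01550863 -0.15087687  0.17891402] w 0.016042616981456197 F [ 2.2 -0.8 -3.4] j [-0.67  0.28 -0.27  0.77  0.16  1.02]
tool tilt 0.30115944471881345 side -0.005
grasp pt [-0.01877149 -0.15081657  0.18941878] angle 0.2650479090735558 radius 0.12892069995672042
```

Emit:
carry_out:
  rows: "-2 0 0 0 -0.006 0 1;-3 0 0 0 -0.006 0 1;-3 0 0 0 -0.006 0.0005 1;-2 0 0 0 -0.005 0.0005 1;0 0 0 0 -0.002 0 1"

```text
t: 20.6
eef_pos: [0.5255, -0.2944, 0.1706]
orientation: [2.029, 1.838, 0.451]
wrist_force: [8.3, -1.5, -8.3]
gripper_width: 0.0159
```

```bash
python3 l.py
```

```text
[-0.03798973 -0.15080292  0.17055541] w 0.01588468291277374 F [ 8.3 -1.5 -8.3] j [-0.76  0.15 -0.54  0.48  0.29  0.97]
tool tilt 0.48989062831210684 side -0.006
grasp pt [-0.04316544 -0.15073187  0.18026143] angle 0.4673521136460302 radius 0.12910622293756763
```

Emit:
carry_out:
  rows: "-0.5 0 0 0 -0.003 0.0005 1;0 0 0 0 -0.003 0.0005 1;0 0 0 0 -0.003 0.0005 1"

```text
t: 20.9
eef_pos: [0.523, -0.2942, 0.1692]
orientation: [2.014, 1.831, 0.468]
wrist_force: [5.3, 2.1, 1.4]
gripper_width: 0.0163
```

```bash
python3 l.py
```

```text
[-0.0404422  -0.15088394  0.16918987] w 0.01628500695673913 F [5.3 2.1 1.4] j [-0.77  0.14 -0.57  0.45  0.3   0.96]
tool tilt 0.5084063270992694 side -0.005
grasp pt [-0.04579679 -0.15083382  0.17879851] angle 0.4906702844605669 radius 0.12902073303331973
```

Emit:
carry_out:
  rows: "0 0 0 0 -0.003 0 1;0 0 0 0 -0.003 0 1;0 0 0 0 -0.003 0 1"

```text
t: 21.2
eef_pos: [0.5213, -0.294, 0.1683]
orientation: [2.004, 1.831, 0.477]
wrist_force: [10.8, 0.1, -3.5]
gripper_width: 0.0165
```

```bash
python3 l.py
```

```text
[-0.04218283 -0.15083603  0.16831778] w 0.016480207474385014 F [10.8  0.1 -3.5] j [-0.78  0.13 -0.58  0.44  0.31  0.95]
tool tilt 0.5177663243428859 side -0.002
grasp pt [-0.04762716 -0.15081891  0.17787596] angle 0.5065452205218648 radius 0.12908580176163165
```

Emit:
carry_out:
  rows: "0 0 0 0 -0.004 0 1;0 0 0 0 -0.004 0 1"

```text
t: 21.4
eef_pos: [0.5211, -0.294, 0.1683]
orientation: [1.992, 1.83, 0.489]
wrist_force: [15.1, 1.2, -5.8]
gripper_width: 0.0163
```

```bash
python3 l.py
```

```text
[-0.04237189 -0.15085492  0.16827896] w 0.01625760315204184 F [15.1  1.2 -5.8] j [-0.78  0.13 -0.59  0.43  0.33  0.94]
tool tilt 0.52956950770122 side 0.002
grasp pt [-0.04792866 -0.1508747   0.17777221] angle 0.5089764432197693 radius 0.12914173679808094
```

```bash
python3 y.py z; python3 l.py; python3 - <<'E'
import cv2,numpy as np
a=cv2.imread('pics/scenez.png')[130:260,120:300];b=cv2.imread('pics/topz.png')[120:260,330:480]
cv2.imwrite('pics/cz.png',np.hstack([cv2.resize(a,(400,290),interpolation=3),cv2.resize(b,(311,290),interpolation=3)]))
E
```

```text
[-0.04237189 -0.15085492  0.16827896]
level wx wy [28.94  0.37]
t 21.4 P [ 0.5211 -0.294   0.1683] z-axis [ 0.503 -0.049 -0.863] jawyaw -94.74 wz -88.94 shift after turn [ 0.0044 -0.0582  0.0045] F [15.1  1.2 -5.8] w 0.01625760315204184 j [-0.78  0.13 -0.59  0.43  0.33  0.94]
scene plate 165 [-0.061 -0.233  0.133] [-0.021 -0.18   0.163]
scene bolt 58 [-0.019 -0.193  0.132] [ 0.016 -0.177  0.171]
top plate 107 [-0.053 -0.236  0.139] [-0.024 -0.193  0.163]
top bolt 27 [-0.003 -0.194  0.135] [ 0.016 -0.18   0.17 ]
[-0.0423169  -0.15086192  0.16832129] w 0.0164822118247334 F [15.   0.4 -5.8] j [-0.78  0.13 -0.59  0.43  0.33  0.94]
tool tilt 0.5296949564114204 side 0.002
grasp pt [-0.04787486 -0.15088162  0.17781385] angle 0.5084555874062382 radius 0.12915190180894773
```

View pics/cz.png

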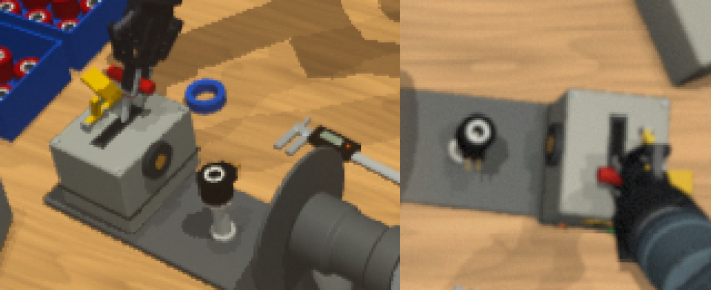

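The final picture shows the coil seated with its blades to the front, the catch over to the right, and the lever held back in the gripper. The push holds steady at 15 N with no movement. Handing in.

```bash
python3 -c "
from rig import env;print(env.hand_in())"
```

```text
the job is handed in; nothing more can be done
None
```

The coil is on the stage, the catch is fully over, and the gripper is holding the lever at its stop. I handed the job in after about 21.5 s; the hand-in gives no verdict.

- **Coil:** I lowered it over the post in small steps, so it was not dropped, and let go. The top ring then measured z 0.123 m, which matches seated flat (0.087 + 0.036). The last picture shows the blades pointing to the front. To confirm it was seated, I pressed it down once with a peak of about 28 N at the wrist.
- **Catch:** I pushed it right until it stopped; the resistance was over 20 N. Its edge measured 46 mm right of the hinge and z 0.163, against 43 mm and 0.159 expected at 1.35 rad. It stayed there after I backed off and was unchanged in the last check.
- **Lever:** I pulled it only after the catch was over. It stopped moving at about 0.51 rad by the gripper's pose (nominal stop 0.5) and is held there with a steady 15 N.

**Disagreements:** the cameras differed by 2–3 mm on where the stage is, so I used the wrist camera. The gripper read 1 to 2 mm narrower than the listed sizes on both the coil and the lever bar. I did not measure the other objects on the table again at the end. I never went near most of them, and the tape and caliper, the ones in the last picture, look undisturbed.

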